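Load a tube carrier under the hood of a loading dock

ROBOT

A 6-joint arm with a two-finger parallel gripper is mounted at the origin on the work surface; the furniture and walls round the work are solid. World frame = base frame: x ahead of the robot, y to its left, z up, the work surface at z = 0. Lengths are in m, angles in rad, forces in N, time in s.
With the tool pointing down it reaches from about 0.35 to 0.975 m from the base axis. Payload 17.4 kg.
Tool frame: the origin (TCP) lies midway between the tips of the shut fingers; the grasp point (between the pads) lies 19 mm behind it; z points along the fingers, y is the direction in which the jaws open and shut (so a half turn about z gives the same grasp; the last joint's range is limited). The gripper opens to 85 mm and grips with 20 to 120 N. Pads are 22 mm wide; open, the fingers measure 114 mm over their backs; the gripper's body (76 mm by 85 mm) begins 54 mm behind the grasp point. The pads swing forward as they close: fully open they stand 13 mm farther back than shut.
Start: joints at [-1.279, 0.116, 1.442, -0, 1.584, -0.038], TCP at [0.219, -0.639, 0.231] pointing down, gripper open.
Joint ranges: [-2.83, 2.83], [-0.83, 2.19], [0.07, 2.5], [-1.14, 4.28], [0.01, 3], [-2.97, 2.97]. Speed limits (rad/s): [1.89, 1.89, 2.22, 3.14, 3.14, 3.14].

INTERFACE

Orientations are given as a 3x3 rotation matrix whose columns are the frame's x, y, z axes.
In Python, from workcell import observe, eyes, order gives the robot as it stands. The module is installed in compiled form; this text tells all that it offers.
- The arm moves only by the tool apply_moves, never from a script. Its argument "steps" is a list of rows, each a list of 2 entries, a list of its own where there are three numbers: the shift along the world's x, y, z in m, then the turn about the world's z in rad. In form: [[[dx, dy, dz], spin], ...]. A call has 1 to 8 rows; each row shifts and turns the pose as measured when the row begins; what a row does not reach is not made up. A row lasts 1/12 s, in which the tool goes at most 41.7 mm and 7.16 degrees, less where a joint would pass 70% of its speed; a pose out of reach is approached as far as the arm can. A call is refused whole if a number of a shift passes 0.0417 or a number of a turn 0.125, either way. A call with a gripper value outside its range is refused whole. "jaw" is the opening, from -1 (shut) to 1 (fully open), set as the call begins (left out, the last holds). The fingers move at their own pace and stop on an object; "squeeze" is the grip in N (left out, the last holds). Time passes only in rows, so rows that do not move let the fingers close. It gives the time, the measured TCP pose, the force and the opening at its end, in the units of the state.
- observe(): the state, without advancing time (a new reading comes with each control period).
- eyes.grab_frame(name): name is "scene" or "top" or "wrist"; returns the picture (420x560x3 uint8, red, green, blue); there is no depth.
- eyes.camera_params(name): a dict with "fx", "fy", "cx", "cy" (pixels), "D" ([k1, k2, p1, p2, k3] as OpenCV has them; the pictures are not rectified), "view" (4x4, takes a point from world to camera coordinates). Camera axes: x right, y down, z forward; pixel columns grow to the right and rows downward; lengths in m; the calibration is good to about 2 mm. A picture is of the moment at which its call begins: read the wrist's pose just before it. camera_params takes no time and is no camera call; for the wrist camera it gives the pose at the moment of the call.
- order.sign_off(): hands the job in, once; it reports no verdict.
Trained networks look in the newest picture that a camera, given by its name, has taken for a name from the list of things; names that differ only in an ending like _2 or _b are one class to them, and where a whole thing is asked for, a point or a joint stands for the part that bears it (a point fixed in the world has none). Each returns a list of dicts, best first, with "p" (0 to 1); they miss things now and then, are a little off and sometimes report something else, mostly with a low value. They report only what shows in the picture. A call takes as long as a camera call.
- eyes.find_in(camera, thing): "rect" ([left, top, right, bottom] in pixels, round what is visible of it).
- eyes.landmark_of(camera, thing): "at" ([column, row] in pixels: a listed point, or the origin of a listed thing).
The state is a dict: "time_s": time; "qpos": joint angles; "joint_velocities": joint speeds; "effort": joint torques, N m; "position": TCP position; "ee_rot": TCP orientation; "wrist_force": force on the tool from outside, world axes, zero at the start; "torque": the same for the moment, N m; "gripper_width": finger opening in m.
Only numpy, scipy, OpenCV 4.12 (cv2) and the standard library are available. Lean on these libraries where they do the work, as an engineer would, in place of code of your own. Each camera call takes 0.05 s, during which the arm holds its last target.

TASK

Load the ivory tube carrier that holds two clear cups and has a blue sticker on its rear end into the white loading dock, its plain end going under the hood first. It is too long to go straight in: tilt it, put the plain end under the hood, rest the blue-marked end on the blue sill and let go so that it leans there by itself; then push it on until its rear end drops off the sill, and press that end down between the orange clips until the carrier sits flat on the dock's floor. Do not knock over or shift the empty carrier beside it.

Things in the scene. Friction and masses are not known exactly. Their poses are not given: they have to be found in the camera images.
- carrier: ivory tube carrier: upright box 32 mm thick (x), 182 long (y), 78 tall (z), about 0.15 kg; pinch its solid long sides. Origin on the underside, mid-thickness; it spans y -87 (plain end, nose) to +95 mm (tail, an 11 mm wide blue sticker over its top and sides). Two fixed clear cups rise to z = 97 at y = -27..-14 and 46..59. Narrow: it tips sideways if knocked.
- carrier_nose (a point): middle of the upper edge of the carrier's nose face (carrier frame 0, -87, 78 mm); axes as the carrier's
- carrier_tail (a point): middle of the lower edge of the carrier's tail face (carrier frame 0, 95, 0 mm); axes as the carrier's. The tail's end wall (carrier y = 85..94 mm, full width, top at z = 78 mm) is solid: a place to press on from above, and to push on from behind.
- dock: fixed white and grey dock, 104 mm wide (x), 244 long (y, -117..127), 105 tall. Origin on the bench; the seated carrier has the same axes, nose to -y. Channel floor at z = 10 mm, 40 mm wide; side walls (y = -100..50) rise to z = 30 and flare outward to z = 38. Rigid end wall: inner face at y = -100. From there to the sill the floor is 197 mm long.
- dock_roof (a point): middle of the lower front edge of the hood's roof, at the -y end of the dock (dock frame 0, -70, 98 mm: 88 mm above the floor). The roof covers from here to the end wall, 30 mm; the hood is 44 mm wide inside and its top is at z = 105 mm. Between this edge and the sill the opening is 167 mm long. Axes as the dock's.
- dock_sill (a point): middle of the upper inner edge of the rigid blue sill at the +y end (dock frame 0, 97, 45 mm: 35 mm above the floor); the sill is 40 mm wide and runs to y = 125. Leaning on it the carrier is tilted 0.19 rad; when its nose is then pushed against the end wall, its tail clears the sill by 3 to 4 mm and can drop. Axes as the dock's.
- dock_clips (a point): floor point midway between two orange sprung pads (dock frame 0, 67, 10 mm; pads y = 55..79). They are 27 mm apart, with ramps widening upward to 40 mm at z = 33. They stop the dropping tail about 20 mm above the floor; pressing it down between them takes 5 to 15 N, then they hold the carrier by its sides.
- empty_carrier: a second ivory carrier of the same shape, without cups or sticker, standing loose on the bench beside the first; origin and axes as for the carrier. It is to be left alone.

How it is judged:
On the way:
1. the carrier leans by itself, let go: nose under the hood's roof, tail resting on the sill (y of carrier_nose in the frame of dock below -0.072 m and z of carrier_nose in the frame of dock below 0.098 m and y of carrier_tail in the frame of dock above 0.094 m and z of carrier_tail in the frame of dock between 0.04 and 0.052 m and contact force between the fingers and carrier below 0.1 N and linear speed of carrier below 0.02 m/s), for 0.3 s.
At the end, for the whole second after the job is handed in: the carrier sits flat in the dock's channel and at rest: the lower tail edge is less than 4 mm above the channel floor and in front of the sill, the nose is at least 8 mm under the hood's roof, and it is upright within 0.06 rad and along the channel within 0.08 rad (y of carrier_nose in the frame of dock below -0.078 m and z of carrier_nose in the frame of dock below 0.092 m and y of carrier_tail in the frame of dock below 0.099 m and z of carrier_tail in the frame of dock below 0.014 m and angle between the z axis of carrier and the z axis of dock, either way round below 0.06 rad and angle between the y axis of carrier and the y axis of dock, either way round below 0.08 rad and linear speed of carrier below 0.01 m/s); the robot touches nothing.
It fails at once if the empty carrier is shifted by more than 20 mm or tipped (distance of empty_carrier from where it was at the start of the episode above 0.02 m or angle between empty_carrier's own z axis and vertical above 0.25 rad).
It also fails if it takes over 56 s, if anything falls off the work surface, if the arm or the gripper's body presses on something with over 40 N, if the wrist force passes 120 N, or if a joint passes its speed limit or range.

## Working session

There is one attempt and no reset: what is moved stays moved. The work goes in short steps, Python scripts to look and compute and a tool call to move; the robot and the scene stay as the last step left them, time stands still between calls to the robot, and variables do not carry over. Pictures are saved under pics/ and viewed, and the job is handed in when it is done.

Besides the shell and the picture viewer there is one more tool, called after "Call:" as a command line: name --argument value ..., lists and objects as JSON in quotes. apply_moves: Moves the arm, as the interface text tells. Its arguments: {"type":"object","properties":{"steps":{"type":"array"},"jaw":{"type":"number"},"squeeze":{"type":"number"}},"required":["steps"]}

```bash
mkdir -p pics; ls
python3 - <<'E'
from workcell import observe, eyes, order
import cv2,json
s=observe(); print(s)
for n in ["scene","top","wrist"]:
    im=eyes.grab_frame(n); cv2.imwrite(f"pics/{n}0.png",im[:,:,::-1])
    p=eyes.camera_params(n); print(n,p)
    for t in ["carrier","empty_carrier","dock"]:
        print(t,eyes.find_in(n,t)[:3])
    for t in ["carrier","carrier_nose","carrier_tail","dock","dock_roof","dock_sill","dock_clips","empty_carrier"]:
        print(t,[(a['at'],a['p']) for a in eyes.landmark_of(n,t)[:3]])
print(observe()['time_s'])
E
```

```text
pics
{'time_s': 0.0, 'qpos': array([-1.27878847e+00,  1.16482146e-01,  1.44226775e+00, -2.21608203e-05,
        1.58401415e+00, -3.77798827e-02]), 'joint_velocities': array([ 0.00238388, -0.00011903,  0.00027774,  0.00200996,  0.00076173,
        0.00244737]), 'effort': array([ 1.14786934e-05, -7.31997085e+01, -6.32476974e+01, -5.82238044e-05,
        6.48724512e-03,  4.94576216e-05]), 'position': array([ 0.21853528, -0.63843751,  0.23056322]), 'ee_rot': array([[ 9.46111199e-01,  3.23841737e-01, -3.58435930e-04],
       [ 3.23841934e-01, -9.46110542e-01,  1.11542483e-03],
       [ 2.21011033e-05, -1.17139251e-03, -9.99999314e-01]]), 'wrist_force': array([ 0.6724717 ,  0.08850888, -0.97942207]), 'torque': array([-0.00564577,  0.04881984, -0.03665675]), 'gripper_width': 0.0851925315679611}
scene {'fx': 437.94346598969236, 'fy': 437.94346598969236, 'cx': 278.7514896464783, 'cy': 211.0414469733705, 'D': array([-0.14067826,  0.        ,  0.        ,  0.        ,  0.        ]), 'view': array([[ 0.65322406, -0.75707322,  0.0117669 , -0.40881254],
       [-0.30826582, -0.28011062, -0.9091260
[... 1645 characters left out ...]
55.3], 0.87)]
wrist {'fx': 335.80757010325857, 'fy': 335.80757010325857, 'cx': 283.4778028268583, 'cy': 208.01038241917885, 'D': array([-0.05741611,  0.        ,  0.        ,  0.        ,  0.        ]), 'view': array([[ 3.25717556e-01, -9.45467009e-01, -4.57953693e-04,
        -6.74951149e-01],
       [-9.10182874e-01, -3.13693031e-01,  2.70488112e-01,
        -3.83441756e-02],
       [-2.55881243e-01, -8.76859051e-02, -9.62723206e-01,
         3.77352433e-01],
       [ 0.00000000e+00,  0.00000000e+00,  0.00000000e+00,
         1.00000000e+00]])}
carrier []
empty_carrier []
dock []
carrier []
carrier_nose []
carrier_tail []
dock []
dock_roof []
dock_sill []
dock_clips []
empty_carrier []
1.8
```

View images.

View pics/scene0.png

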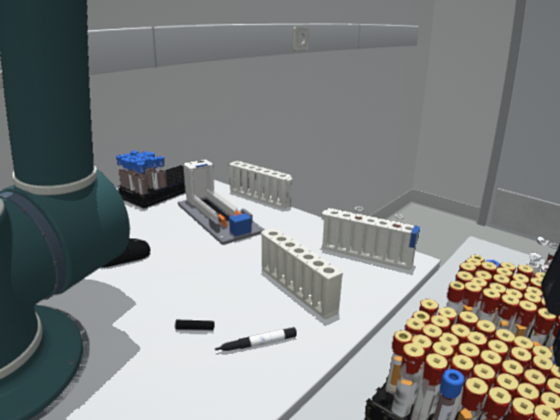

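View pics/top0.png

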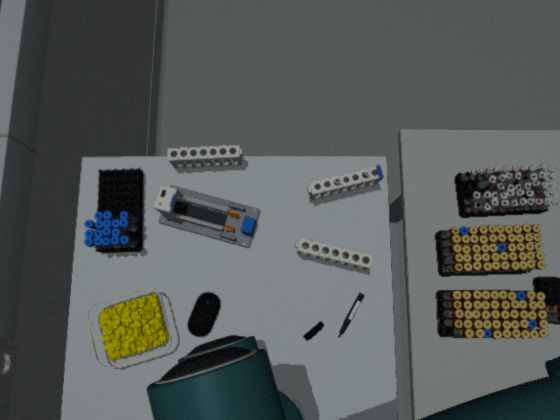

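Run:
```python
import cv2
im=cv2.imread('pics/top0.png')
cv2.imwrite('pics/top0z.png',cv2.resize(im[150:280,145:395],None,fx=3.2,fy=3.2,interpolation=cv2.INTER_CUBIC))
im=cv2.imread('pics/scene0.png')
cv2.imwrite('pics/scene0z.png',cv2.resize(im[150:330,170:430],None,fx=3,fy=3,interpolation=cv2.INTER_CUBIC))
```

```text
(no output)
```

View pics/top0z.png

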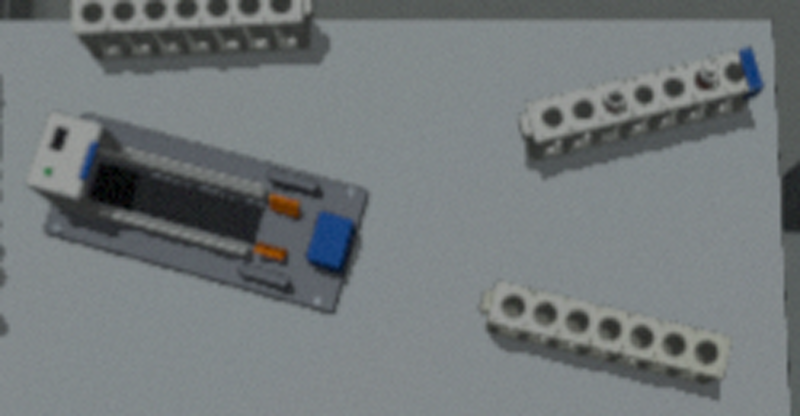

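View pics/scene0z.png

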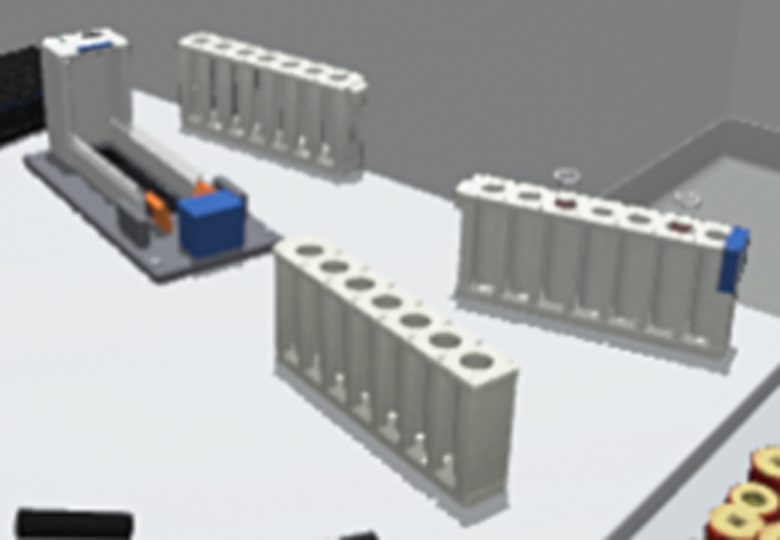

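```bash
cat > h.py <<'E'
import numpy as np, cv2
from workcell import observe, eyes, order
def K(p): return np.array([[p['fx'],0,p['cx']],[0,p['fy'],p['cy']],[0,0,1.]])
def proj(p,X):
    V=np.array(p['view']); r,_=cv2.Rodrigues(V[:3,:3])
    return cv2.projectPoints(np.asarray(X,float).reshape(-1,1,3),r,V[:3,3],K(p),np.array(p['D']))[0].reshape(-1,2)
def onplane(p,uv,z):
    V=np.array(p['view']); n=cv2.undistortPoints(np.array(uv,float).reshape(-1,1,2),K(p),np.array(p['D'])).reshape(-1,2)
    R=V[:3,:3]; c=-R.T@V[:3,3]; out=[]
    for a in n:
        d=R.T@np.array([a[0],a[1],1]); out.append(c+d*(z-c[2])/d[2])
    return np.array(out)
E
python3 - <<'E'
from h import *
t=eyes.camera_params('top'); s=eyes.camera_params('scene')
def both(nm,uvt,uvs,z):
    print(nm, 'top',onplane(t,uvt,z)[0].round(3) if uvt else None,'scene',onplane(s,uvs,z)[0].round(3) if uvs else None)
both('carrier',[340.3,187.4],[363.4,257.7],0)
both('nose',[308.0,188.8],None,.078)
both('tail',[375.5,178.1],[411.7,265.6],0)
both('dock',[207.7,215.5],[217,215.7],0)
both('roof',[174,202.3],[200.5,171.2],.098)
both('sill',[242.4,220.7],[239.2,212.6],.045)
both('clips',None,[231.5,224.8],.01)
both('empty',[332,255.3],None,0)
# zoomed top picks: pix=145+u/3.2,150+v/3.2
Z=lambda u,v:[145+u/3.2,150+v/3.2]
for nm,q,z in [('car tail top back',Z(758,52),.078),('car tail front',Z(765,88),.078),('nose front',Z(530,140),.078),('nose back',Z(525,108),.078),
 ('emp nose back',Z(492,287),.078),('emp nose front',Z(490,318),.078),('emp tail back',Z(728,340),.078),('emp tail front',Z(720,378),.078),
 ('hood bl',Z(52,115),.105),('hood fl',Z(32,190),.105),('hood br',Z(105,125),.105),('hood fr',Z(82,200),.105),
 ('sill tl',Z(320,208),.045),('sill bl',Z(308,262),.045),('sill br',Z(343,272),.045),('sill tr',Z(354,218),.045),('other l',Z(72,5),.078),('other r',Z(308,0),.078)]:
    print(nm,onplane(t,q,z)[0].round(3))
E
```

```text
carrier top [ 0.62  -0.227  0.   ] scene [ 0.615 -0.228  0.   ]
nose top [ 0.598 -0.139  0.078] scene None
tail top [ 0.646 -0.32   0.   ] scene [ 0.651 -0.314  0.   ]
dock top [0.546 0.117 0.   ] scene [0.553 0.127 0.   ]
roof top [0.56  0.183 0.098] scene [0.552 0.176 0.098]
sill top [0.524 0.023 0.045] scene [0.532 0.031 0.045]
clips top None scene [0.529 0.053 0.01 ]
empty top [ 0.443 -0.202  0.   ] scene None
car tail top back [ 0.655 -0.322  0.078]
car tail front [ 0.626 -0.326  0.078]
nose front [ 0.585 -0.145  0.078]
nose back [ 0.611 -0.141  0.078]
emp nose back [ 0.473 -0.115  0.078]
emp nose front [ 0.45  -0.114  0.078]
emp tail back [ 0.433 -0.29   0.078]
emp tail front [ 0.405 -0.283  0.078]
hood bl [0.598 0.214 0.105]
hood fl [0.541 0.226 0.105]
hood br [0.591 0.174 0.105]
hood fr [0.534 0.188 0.105]
sill tl [0.539 0.017 0.045]
sill bl [0.496 0.025 0.045]
sill br [ 0.489 -0.002  0.045]
sill tr [ 0.531 -0.01   0.045]
other l [0.693 0.21  0.078]
other r [0.697 0.026 0.078]
```

Call:
apply_moves --steps '[[[0.028,0.03,0],0.12],[[0.028,0.03,0],0.12],[[0.028,0.03,0],0.12],[[0.028,0.03,0],0.12],[[0.028,0.03,0],0.12],[[0.028,0.03,0],0.12],[[0.028,0.03,0],0.12],[[0.028,0.03,0],0.12]]' --jaw 1 --squeeze 30

```text
time_s: 2.47
position: [0.441, -0.3954, 0.2303]
ee_rot: [[0.252, 0.968, -0.0], [0.968, -0.252, -0.002], [-0.002, 0.0, -1.0]]
wrist_force: [0.2, -1.3, -0.6]
gripper_width: 0.0854
```

Call:
apply_moves --steps '[[[0.029,0.027,0],0.1],[[0.029,0.027,0],0.1],[[0.029,0.027,0],0.1],[[0.029,0.027,0],0.1],[[0.029,0.027,0],0.09],[[0.029,0.027,0],0],[[0,0,0],0]]'

```text
time_s: 3.05
position: [0.6252, -0.218, 0.2316]
ee_rot: [[-0.271, 0.962, 0.004], [0.963, 0.271, -0.002], [-0.003, 0.004, -1.0]]
wrist_force: [0.6, -0.5, 0.9]
gripper_width: 0.085
```

Run:
```python
from h import *
s=observe();print(s['time_s'],s['position'],s['ee_rot'][:,1])
im=eyes.grab_frame('wrist');p=eyes.camera_params('wrist');np.save('w1.npy',p,allow_pickle=True)
cv2.imwrite('pics/w1.png',im[:,:,::-1])
for n,z in [('carrier',0),('carrier_nose',.078),('carrier_tail',0)]:
    r=eyes.landmark_of('wrist',n); print(n,[(a['at'],a['p'],onplane(p,a['at'],z)[0].round(4)) for a in r[:2]])
```

```text
3.05 [ 0.62517885 -0.21801171  0.23161791] [0.96249722 0.27126878 0.00351369]
carrier [([280.9, 186.1], 0.81, array([ 0.6226, -0.2317,  0.    ]))]
carrier_nose [([279.7, 103.4], 0.87, array([ 0.5982, -0.1471,  0.078 ]))]
carrier_tail []
```

View pics/w1.png

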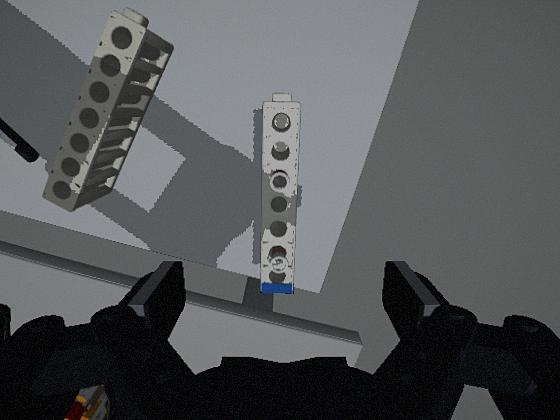

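Run:
```python
import cv2
im=cv2.imread('pics/w1.png')
a=cv2.resize(im[85:155,235:325],None,fx=4.4,fy=4.4,interpolation=cv2.INTER_CUBIC)
b=cv2.resize(im[240:310,235:325],None,fx=4.4,fy=4.4,interpolation=cv2.INTER_CUBIC)
cv2.imwrite('pics/w1z.png',cv2.hconcat([a,b]))
```

```text
(no output)
```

View pics/w1z.png

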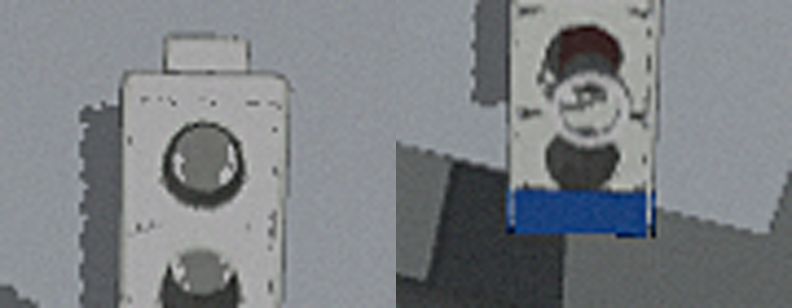

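Run:
```python
from h import *
p=np.load('w1.npy',allow_pickle=True).item()
P=onplane(p,[[262.5,101.6],[300,101.6],[260.5,293.4],[292.7,293.4],[271,104],[271,92]],.078);print(P.round(4))
n=(P[0]+P[1])/2;t=(P[2]+P[3])/2
print(n,t,np.linalg.norm(t-n),np.linalg.norm(P[0]-P[1]),np.linalg.norm(P[2]-P[3]))
d=(t-n)/np.linalg.norm(t-n); print('dir',d,np.arctan2(d[1],d[0]))
for y in (0,4,10,20): print(y,(t+d*(y-95)*.001).round(4))
V=p['view'];print('cam',-V[:3,:3].T@V[:3,3])
tp=eyes.camera_params('top')
```

```text
[[ 0.5838 -0.1496  0.078 ]
 [ 0.6142 -0.141   0.078 ]
 [ 0.6284 -0.3252  0.078 ]
 [ 0.659  -0.3165  0.078 ]
 [ 0.5912 -0.1495  0.078 ]
 [ 0.5886 -0.1402  0.078 ]]
[ 0.59901349 -0.14528655  0.078     ] [ 0.64371214 -0.32086834  0.078     ] 0.18118204995612255 0.031643836419215365 0.031859482566612175
dir [ 2.46705733e-01 -9.69090440e-01 -1.53191641e-16] -1.3215168895185905
0 [ 0.6203 -0.2288  0.078 ]
4 [ 0.6213 -0.2327  0.078 ]
10 [ 0.6227 -0.2385  0.078 ]
20 [ 0.6252 -0.2482  0.078 ]
cam [ 0.60304729 -0.15425984  0.37347073]
```

Call:
apply_moves --steps '[[[-0.0025,-0.0205,-0.02],-0.025],[[0,0,-0.035],0],[[0,0,-0.04],0],[[0,0,-0.04],0],[[0,0,-0.038],0],[[0,0,-0.015],0],[[0,0,0],0]]'

```text
time_s: 3.83
position: [0.6116, -0.2536, 0.0423]
ee_rot: [[-0.227, 0.974, 0.012], [0.974, 0.227, -0.009], [-0.011, 0.009, -1.0]]
wrist_force: [0.5, -0.7, 0.4]
gripper_width: 0.0856
```

Call:
apply_moves --steps '[[[0.006,0.008,-0.002],0.01],[[0.003,0.004,0],0.005],[[0,0,0],0]]'

```text
time_s: 4.08
position: [0.6204, -0.2434, 0.0428]
ee_rot: [[-0.238, 0.971, 0.013], [0.971, 0.238, -0.009], [-0.012, 0.01, -1.0]]
wrist_force: [0.4, -0.3, -0.3]
gripper_width: 0.0853
```

Call:
apply_moves --steps '[[[0.0034,0.001,-0.004],0.008],[[0.001,0.002,-0.002],0],[[0,0,0],0]]'

```text
time_s: 4.33
position: [0.6274, -0.2406, 0.0409]
ee_rot: [[-0.247, 0.969, 0.019], [0.969, 0.248, -0.011], [-0.016, 0.015, -1.0]]
wrist_force: [0.2, 0.8, -0.4]
gripper_width: 0.0854
```

Run:
```python
from h import *
s=observe();print(s['time_s'],s['position'],s['ee_rot'],s['qpos'])
for n in ['wrist','scene']:
    im=eyes.grab_frame(n)
    cv2.imwrite(f'pics/{n}2.png',im[:,:,::-1])
```

```text
4.3333 [ 0.62737956 -0.2405924   0.04093339] [[-0.24733951  0.96874588  0.01883032]
 [ 0.96880153  0.24757537 -0.01140286]
 [-0.01570839  0.01542246 -0.99975767]] [-0.40280946  0.20752347  1.65589442 -0.0032689   1.25638134 -0.65191855]
```

View pics/wrist2.png

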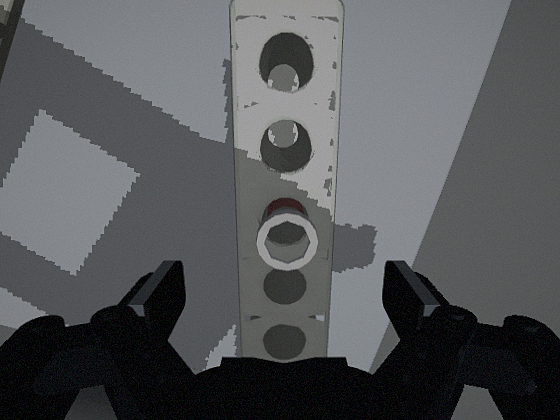

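View pics/scene2.png

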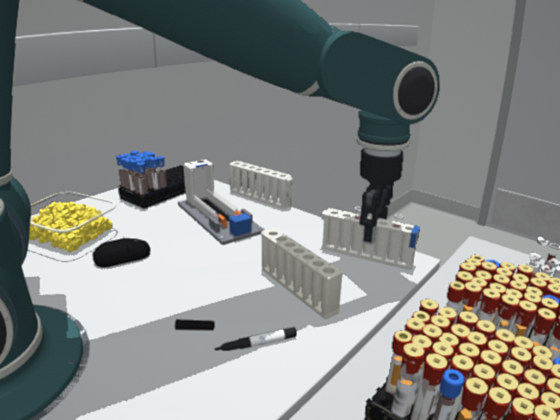

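Call:
apply_moves --steps '[[[-0.003,0,-0.002],0],[[0,0,0],0]]'

```text
time_s: 4.6
position: [0.624, -0.2408, 0.0391]
ee_rot: [[-0.247, 0.969, 0.019], [0.969, 0.248, -0.012], [-0.016, 0.015, -1.0]]
wrist_force: [-0.8, -0.1, -0.2]
gripper_width: 0.0858
```

Call:
apply_moves --steps '[[[0,0,0],0],[[0,0,0],0],[[0,0,0],0],[[0,0,0],0],[[0,0,0],0],[[0,0,0],0]]' --jaw -1 --squeeze 30

```text
time_s: 5.1
position: [0.6235, -0.241, 0.039]
ee_rot: [[-0.247, 0.969, 0.019], [0.969, 0.247, -0.011], [-0.016, 0.015, -1.0]]
wrist_force: [-0.3, -0.2, -1.9]
gripper_width: 0.0317
```

Call:
apply_moves --steps '[[[0,0,0.03],0],[[0,0,0.04],0],[[0,0,0.04],0],[[0,0.01,0.035],0],[[-0.01,0.03,0.01],-0.07],[[-0.011,0.034,0],-0.07],[[-0.011,0.034,0],-0.07],[[-0.011,0.034,0],-0.07]]'

```text
time_s: 5.77
position: [0.5765, -0.0989, 0.1976]
ee_rot: [[0.046, 0.999, 0.011], [0.999, -0.046, -0.012], [-0.011, 0.011, -1.0]]
wrist_force: [0.6, -0.0, -0.9]
gripper_width: 0.0316
```

Call:
apply_moves --steps '[[[-0.011,0.034,0],-0.07],[[-0.011,0.034,0],-0.07],[[-0.011,0.034,0],-0.07],[[-0.01,0.03,0],0],[[0,0,0],0],[[0,0,0],0]]'

```text
time_s: 6.27
position: [0.5278, 0.0441, 0.198]
ee_rot: [[0.265, 0.964, 0.009], [0.964, -0.265, -0.013], [-0.01, 0.012, -1.0]]
wrist_force: [0.3, -0.2, -2.1]
gripper_width: 0.0317
```

Run:
```python
from h import *
s=observe();print(s['time_s'],s['position'],s['ee_rot'],s['gripper_width'])
im=eyes.grab_frame('wrist');p=eyes.camera_params('wrist');np.save('w3.npy',p,allow_pickle=True)
cv2.imwrite('pics/w3.png',im[:,:,::-1])
for n,z in [('dock',0),('dock_roof',.098),('dock_sill',.045),('dock_clips',.01)]:
    r=eyes.landmark_of('wrist',n); print(n,[(a['at'],a['p'],onplane(p,a['at'],z)[0].round(4)) for a in r[:2]])
im=eyes.grab_frame('scene')
cv2.imwrite('pics/scene3.png',im[:,:,::-1])
```

```text
6.2667 [0.52775245 0.04406147 0.19804477] [[ 0.26545012  0.96407928  0.00934778]
 [ 0.96407514 -0.26532582 -0.01270198]
 [-0.00976551  0.01238371 -0.99987563]] 0.03171847678276464
dock []
dock_roof []
dock_sill []
dock_clips []
```

View pics/w3.png

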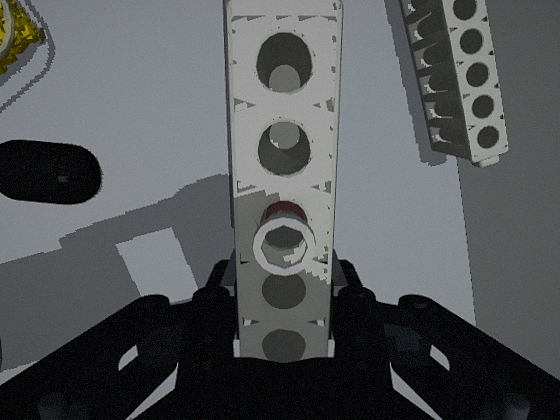

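View pics/scene3.png

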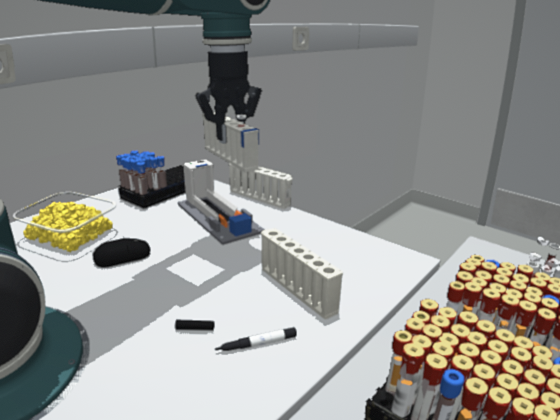

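Call:
apply_moves --steps '[[[-0.03,-0.008,0.02],0],[[-0.03,-0.008,0.02],0],[[-0.03,-0.008,0.02],0],[[-0.03,-0.008,0],0],[[0,0,0],0],[[0,0,0],0]]'

```text
time_s: 7.07
position: [0.4045, 0.0053, 0.2573]
ee_rot: [[0.274, 0.962, 0.003], [0.962, -0.274, -0.014], [-0.012, 0.007, -1.0]]
wrist_force: [0.3, 0.3, -1.4]
gripper_width: 0.0318
```

Run:
```python
from h import *
s=observe();print(s['time_s'],s['position'],s['ee_rot'],s['gripper_width'])
im=eyes.grab_frame('wrist');p=eyes.camera_params('wrist');np.save('w4.npy',p,allow_pickle=True)
cv2.imwrite('pics/w4.png',im[:,:,::-1])
for n,z in [('dock',0),('dock_roof',.098),('dock_sill',.045),('dock_clips',.01)]:
    r=eyes.landmark_of('wrist',n); print(n,[(a['at'],a['p'],onplane(p,a['at'],z)[0].round(4)) for a in r[:2]])
```

```text
7.0667 [0.40446516 0.00530846 0.2572667 ] [[ 0.2741401   0.96168463  0.00314261]
 [ 0.96161146 -0.27407461 -0.01365671]
 [-0.01227213  0.00676582 -0.9999018 ]] 0.03178953222426314
dock [([377.2, 33.1], 0.58, array([0.5442, 0.1231, 0.    ]))]
dock_roof []
dock_sill [([382.1, 128.0], 0.93, array([0.5164, 0.0272, 0.045 ]))]
dock_clips [([381.4, 99.8], 0.95, array([0.5312, 0.0532, 0.01  ]))]
```

View pics/w4.png

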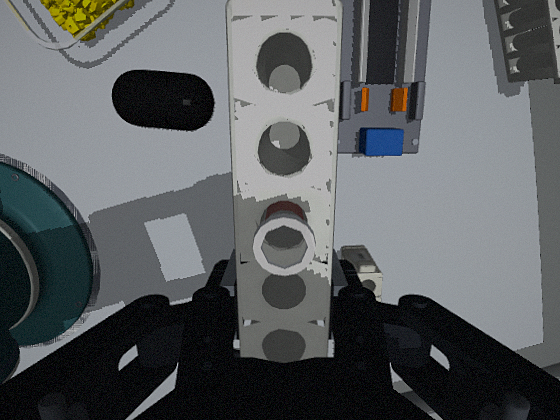

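Call:
apply_moves --steps '[[[0.003,0.035,0],0],[[0.003,0.035,0],0],[[0.001,0.02,0],0],[[0,0,0],0],[[0,0,0],0]]'

```text
time_s: 7.73
position: [0.4144, 0.0992, 0.2526]
ee_rot: [[0.276, 0.961, -0.007], [0.961, -0.276, -0.015], [-0.016, -0.003, -1.0]]
wrist_force: [-0.4, 0.4, -1.4]
gripper_width: 0.0312
```

Run:
```python
from h import *
s=observe();print(s['time_s'],s['position'],s['ee_rot'],s['gripper_width'])
im=eyes.grab_frame('wrist');p=eyes.camera_params('wrist');np.save('w5.npy',p,allow_pickle=True)
cv2.imwrite('pics/w5.png',im[:,:,::-1])
for n,z in [('dock',0),('dock_roof',.098),('dock_sill',.045),('dock_clips',.01)]:
    r=eyes.landmark_of('wrist',n); print(n,[(a['at'],a['p'],onplane(p,a['at'],z)[0].round(4)) for a in r[:2]])
cv2.imwrite('pics/w5z.png',cv2.resize(im[0:270,335:495,::-1],None,fx=2.2,fy=2.2,interpolation=cv2.INTER_CUBIC))
```

```text
7.7333 [0.41441355 0.09924785 0.25260969] [[ 0.27605895  0.96111355 -0.00722545]
 [ 0.96100364 -0.27613874 -0.01481227]
 [-0.0162315  -0.00285463 -0.99986419]] 0.031196208804830153
dock [([391.3, 121.7], 0.81, array([0.5459, 0.1193, 0.    ]))]
dock_roof [([433.4, 41.7], 0.62, array([0.5642, 0.1848, 0.098 ]))]
dock_sill [([396.7, 216.4], 0.74, array([0.5195, 0.0236, 0.045 ]))]
dock_clips [([391.6, 182.0], 0.66, array([0.5302, 0.0527, 0.01  ]))]
```

View pics/w5.png

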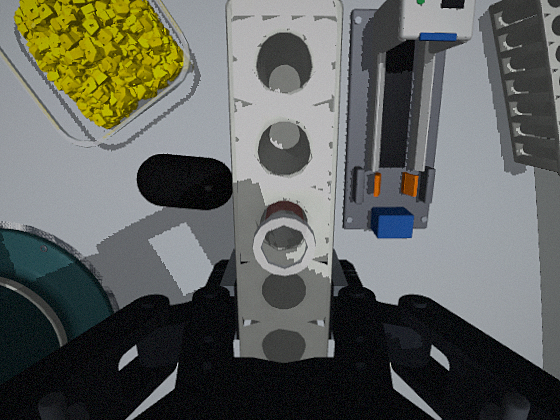

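View pics/w5z.png

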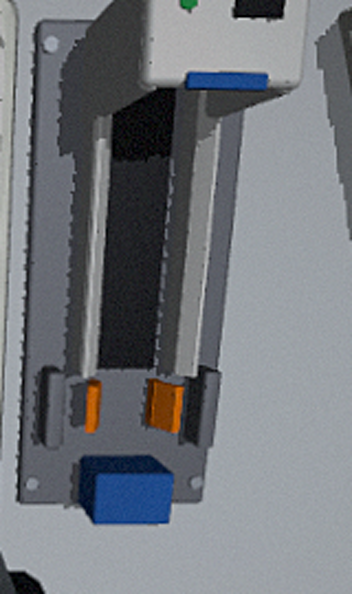

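Run:
```python
import cv2
im=cv2.imread('pics/w4.png')
cv2.imwrite('pics/w4z.png',cv2.resize(im[60:170,330:440],None,fx=5,fy=5,interpolation=cv2.INTER_CUBIC))
im=cv2.imread('pics/w5.png')
cv2.imwrite('pics/w5y.png',cv2.resize(im[150:250,335:445],None,fx=5,fy=5,interpolation=cv2.INTER_CUBIC))
```

```text
(no output)
```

View pics/w4z.png

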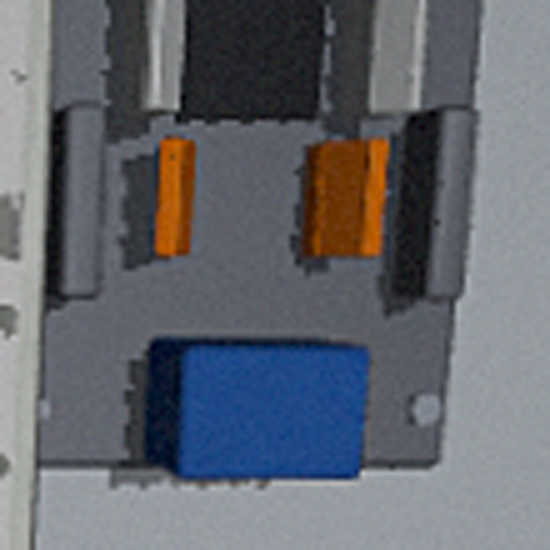

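View pics/w5y.png

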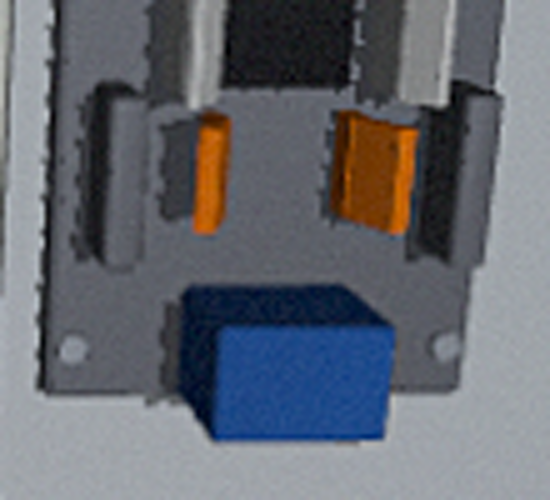

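```bash
cat > fit.py <<'E'
from h import *
from scipy.optimize import least_squares
p4=np.load('w4.npy',allow_pickle=True).item();p5=np.load('w5.npy',allow_pickle=True).item()
obs=[]
for c,o,l in [(p4,(330,60),[((20,97,45),(186,346)),((-20,97,45),(368,348)),((20,125,45),(180,478)),((-20,125,45),(362,478)),((-52,127,'b'),(438,466))]),
 (p5,(335,150),[((20,97,45),(217,325)),((-20,97,45),(392,324)),((20,125,45),(212,440)),((-20,125,45),(384,438)),((52,127,'b'),(45,390)),((-52,127,'b'),(459,388))])]:
    for X,u in l: obs.append((c,X,(o[0]+u[0]/5,o[1]+u[1]/5)))
for X,u in [((52,-117,'b'),(37,20)),(('h',-70,105),(142,83)),(('-h',-70,105),(303,87))]:
    obs.append((p5,X,(335+u[0]/2.2,u[1]/2.2)))
def w(q,X):
    x,y,z=X
    if z=='b': z=q[3]*1e3
    if x=='h': x=q[4]*1e3
    if x=='-h': x=-q[4]*1e3
    c,s=np.cos(q[2]),np.sin(q[2]) # q2 = angle of dock y axis
    return np.array([q[0]+(s*x+c*y)*1e-3,q[1]+(-c*x+s*y)*1e-3,z*1e-3])
def res(q): return np.concatenate([proj(c,w(q,X))[0]-np.array(u) for c,X,u in obs])
r=least_squares(res,[.546,.12,-1.84,.006,.028],loss='soft_l1')
if __name__=='__main__':
    print(r.x.round(4)); print(res(r.x).reshape(-1,2).round(1).tolist())
    for n,X in [('roof',(0,-70,98)),('sill',(0,97,45)),('clips',(0,67,10))]: print(n,w(r.x,X).round(4))
    s=observe(); print(s['position'],s['time_s'])
E
python3 fit.py
```

```text
[ 0.5457  0.1188 -1.8392  0.0056  0.0299]
[[-0.5, -0.3], [1.3, -0.7], [-0.8, 0.4], [0.2, 0.3], [0.1, -0.1], [0.3, 0.1], [1.5, -0.1], [-0.5, 0.9], [0.5, 0.9], [-1.5, 0.8], [-0.7, 0.3], [-1.1, -0.6], [0.3, -0.1], [0.4, -0.6]]
roof [0.5643 0.1863 0.098 ]
sill [0.52   0.0253 0.045 ]
clips [0.5279 0.0542 0.01  ]
[0.41424866 0.09765192 0.25323362] 7.9833
```

Call:
apply_moves --steps '[[[0.03,-0.006,0],0.01],[[0.03,-0.006,0],0],[[0.03,-0.006,0],0],[[0.02,-0.005,-0.01],0],[[0,0,-0.02],0],[[0,0,-0.02],0],[[0,0,0],0],[[0,0,0],0]]'

```text
time_s: 8.65
position: [0.5303, 0.0669, 0.204]
ee_rot: [[0.277, 0.961, -0.0], [0.961, -0.277, -0.014], [-0.014, 0.004, -1.0]]
wrist_force: [-0.3, 0.6, -1.5]
gripper_width: 0.0315
```

Call:
apply_moves --steps '[[[0.003,0.005,-0.02],0.012],[[0,0,-0.03],0],[[0,0,-0.025],0],[[0,0,-0.01],0],[[0,0,0],0],[[0,0,0],0]]'

```text
time_s: 9.15
position: [0.5349, 0.0705, 0.1255]
ee_rot: [[0.267, 0.964, 0.01], [0.964, -0.267, -0.014], [-0.011, 0.013, -1.0]]
wrist_force: [-0.3, -0.6, -0.7]
gripper_width: 0.0317
```

```bash
cat > st.py <<'E'
from fit import *
s=observe(); P=s['position']; th=r.x[2]
d=P[:2]-r.x[:2]; ey=np.array([np.cos(th),np.sin(th)]); ex=np.array([np.sin(th),-np.cos(th)])
ty=s['ee_rot'][:,1]; a=np.arctan2(ty[1],ty[0])-(th+np.pi/2); a=(a+np.pi/2)%np.pi-np.pi/2
print('t',s['time_s'],'dock xy mm',(d@ex*1e3).round(1),(d@ey*1e3).round(1),'z',(P[2]*1e3).round(1),'yawerr',round(a,4),'F',s['wrist_force'].round(1),'w',s['gripper_width'].round(4),'toolz',s['ee_rot'][:,2].round(3))
E
python3 st.py
python3 - <<'E'
from h import *
for n in ['scene','wrist']:
    im=eyes.grab_frame(n); cv2.imwrite(f'pics/{n}6.png',im[:,:,::-1])
im=cv2.imread('pics/scene6.png'); cv2.imwrite('pics/scene6z.png',cv2.resize(im[90:270,150:330],None,fx=3.3,fy=3.3,interpolation=cv2.INTER_CUBIC))
E
```

```text
Traceback (most recent call last):
  File "st.py", line 5, in <module>
    print('t',s['time_s'],'dock xy mm',(d@ex*1e3).round(1),(d@ey*1e3).round(1),'z',(P[2]*1e3).round(1),'yawerr',round(a,4),'F',s['wrist_force'].round(1),'w',s['gripper_width'].round(4),'toolz',s['ee_rot'][:,2].round(3))
                                                                                                                                                             ^^^^^^^^^^^^^^^^^^^^^^^^
AttributeError: 'float' object has no attribute 'round'
```

View pics/scene6z.png

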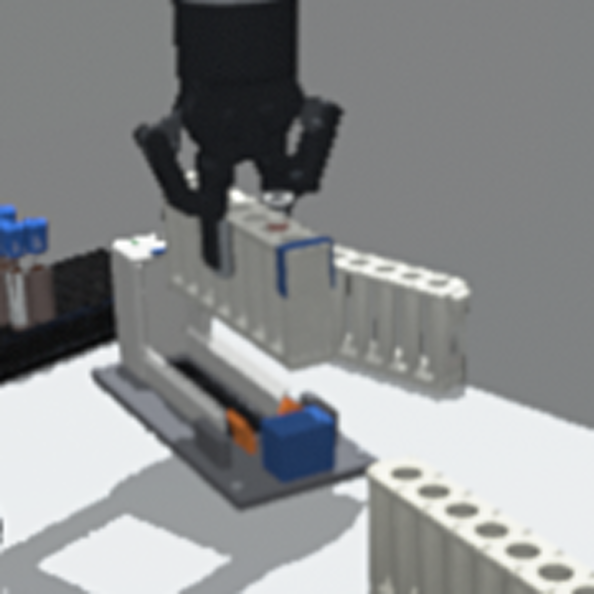

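View pics/wrist6.png

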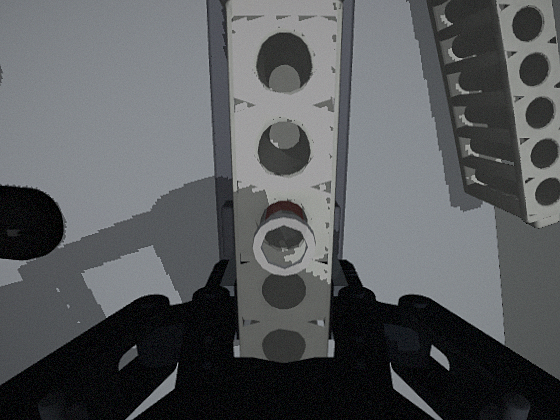

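```bash
sed -i "s/s\['gripper_width'\].round(4)/s['gripper_width']/" st.py; python3 st.py
```

```text
t 9.25 dock xy mm -2.8 49.2 z 126.1 yawerr -0.002 F [ 0.3 -0.7 -1.1] w 0.031579890223376185 toolz [ 0.011 -0.013 -1.   ]
```

Call:
apply_moves --steps '[[[-0.0027,0.0007,-0.012],0],[[0,0,-0.012],0],[[0,0,-0.005],0],[[0,0,0],0]]'

```text
time_s: 9.58
position: [0.5337, 0.0715, 0.0982]
ee_rot: [[0.267, 0.963, 0.016], [0.964, -0.267, -0.013], [-0.008, 0.019, -1.0]]
wrist_force: [-0.5, -0.1, -1.9]
gripper_width: 0.0315
```

```bash
python3 st.py
```

```text
t 9.5833 dock xy mm -1.0 48.8 z 98.2 yawerr -0.0021 F [-0.5 -0.1 -1.9] w 0.03154120647334901 toolz [ 0.016 -0.013 -1.   ]
```

Call:
apply_moves --steps '[[[-0.001,0.0003,-0.008],0],[[0,0,-0.006],0],[[0,0,-0.004],0],[[0,0,-0.004],0],[[0,0,0],0]]'

```text
time_s: 10.0
position: [0.5356, 0.0751, 0.0793]
ee_rot: [[0.267, 0.963, 0.025], [0.964, -0.267, -0.006], [0.001, 0.026, -1.0]]
wrist_force: [0.1, -0.4, -2.1]
gripper_width: 0.0319
```

```bash
python3 st.py
```

```text
t 10.0 dock xy mm -1.9 44.8 z 79.3 yawerr -0.002 F [ 0.1 -0.4 -2.1] w 0.031893953396413634 toolz [ 0.025 -0.006 -1.   ]
```

```bash
cat > pic.py <<'E'
import sys
from h import *
k=sys.argv[1]
for n in ['scene','wrist']:
    im=eyes.grab_frame(n); cv2.imwrite(f'pics/{n}{k}.png',im[:,:,::-1])
im=cv2.imread(f'pics/scene{k}.png'); a=cv2.resize(im[130:270,150:290],(400,400),interpolation=cv2.INTER_CUBIC)
b=cv2.resize(cv2.imread(f'pics/wrist{k}.png'),(400,300)); b=cv2.copyMakeBorder(b,0,100,0,0,cv2.BORDER_CONSTANT)
cv2.imwrite(f'pics/both{k}.png',cv2.hconcat([a,b]))
E
python3 pic.py 7
```

```text
(no output)
```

View pics/both7.png

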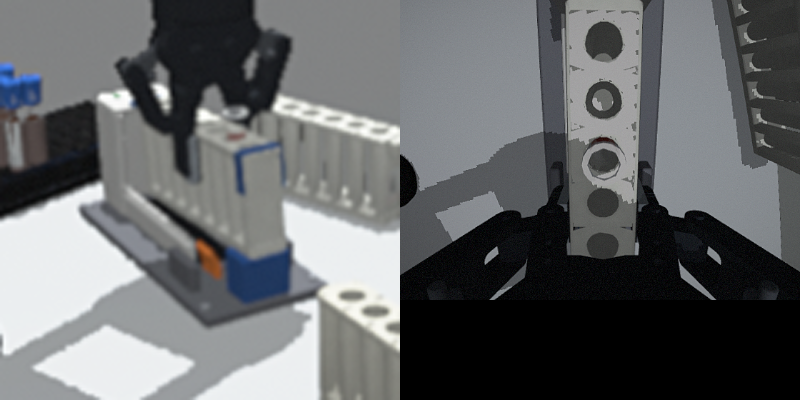

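Call:
apply_moves --steps '[[[-0.0025,-0.001,-0.003],0],[[-0.0005,-0.001,-0.003],0],[[0,0,-0.002],0],[[0,0,0],0]]'

```text
time_s: 10.43
position: [0.5367, 0.0763, 0.0774]
ee_rot: [[0.267, 0.963, 0.037], [0.964, -0.267, 0.001], [0.011, 0.035, -0.999]]
wrist_force: [-0.1, -0.4, 0.5]
gripper_width: 0.0316
```

```bash
python3 st.py
```

```text
t 10.4333 dock xy mm -2.6 43.4 z 77.4 yawerr -0.0019 F [-0.1 -0.4  0.5] w 0.03157982513885479 toolz [ 0.037  0.001 -0.999]
```

Call:
apply_moves --steps '[[[-0.003,-0.001,0.015],0],[[-0.002,-0.001,0.015],0],[[0,0,0],0]]'

```text
time_s: 10.68
position: [0.5308, 0.0738, 0.1063]
ee_rot: [[0.267, 0.963, 0.034], [0.964, -0.267, -0.0], [0.009, 0.033, -0.999]]
wrist_force: [0.3, -0.1, -0.9]
gripper_width: 0.0319
```

```bash
python3 st.py; python3 pic.py 8
```

```text
t 10.6833 dock xy mm 2.5 47.3 z 106.3 yawerr -0.0018 F [ 0.3 -0.1 -0.9] w 0.03192620065304309 toolz [ 0.034 -0.    -0.999]
```

View pics/both8.png

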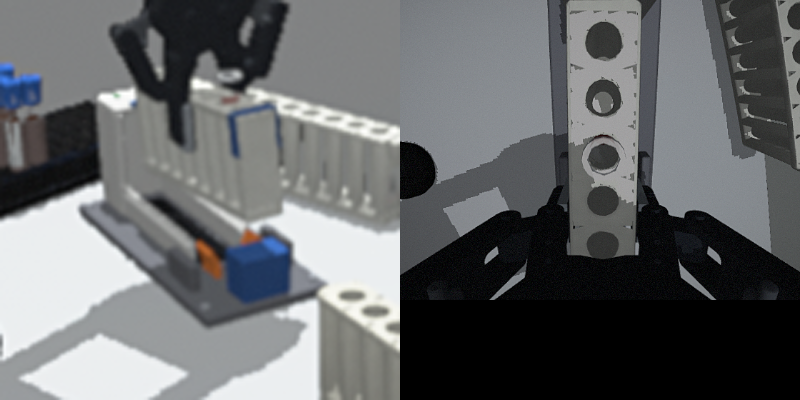

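View pics/wrist8.png

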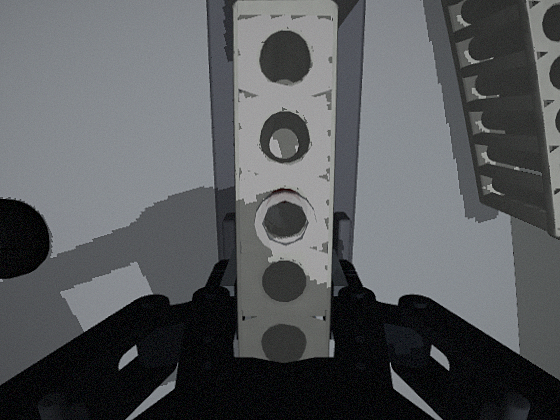

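```bash
cat > tilt.py <<'E'
from h import *
from scipy.optimize import least_squares
def solve(p,P,R,pts,y0=12.6):
    # carrier in tool frame: local->tool: rotation about tool y(=carrier -x dir) by th ; grip local (0,yg,zg)
    ty=R[:,1]; 
    def f(q):
        th,yg,zg,lx=q; G=P-R[:,2]*.019
        tx=R[:,0]  # horizontal; forward (nose dir) sign
        fw=tx; up=-R[:,2]
        ny=-( fw*np.cos(th)-up*np.sin(th)); nz=up*np.cos(th)+fw*np.sin(th)  # carrier y, z axes
        out=[]
        for (x,y,z),u in pts:
            X=G+(-ty*x*1)*1e-3+ty*lx+ny*(y-yg)*1e-3+nz*(z-zg)*1e-3
            out.append(proj(p,X)[0]-u)
        return np.concatenate(out)
    r=least_squares(f,[0.1,y0,58,0]); return r.x,f(r.x)
E
python3 - <<'E'
from tilt import *
p=np.load('w1.npy',allow_pickle=True).item()
n=np.array([0.599,-.1453]);t=np.array([.6437,-.3209]);d=(t-n)/np.linalg.norm(t-n)
for u in [(280.5,122.5),(280.5,151),(279,203.5),(278.5,228)]:
    print(-87+((onplane(p,u,.078)[0][:2]-n)@d)*1e3)
h=[-68.5,-45]
p=eyes.camera_params('wrist');s=observe()
# level check with image w5
p5=np.load('w5.npy',allow_pickle=True).item()
R5=np.array([[0.27605895,0.96111355,-0.00722545],[0.96100364,-0.27613874,-0.01481227],[-0.0162315,-0.00285463,-0.99986419]]);P5=np.array([0.41441355,0.09924785,0.25260969])
for nm,pp,P,R,pix in [('w5',p5,P5,R5,[(284,61),(284,148),(283,290),(283,345)]),('w8',p,s['position'],s['ee_rot'],[(286,56),(285,136),(284,281),(284,342)])]:
    pts=[((0,y,78),u) for y,u in zip([-68,-45.4,2,25],pix)]
    print(nm,solve(pp,P,R,pts))
E
```

```text
-69.74659275717266
-45.464396237241765
2.0631173651021157
25.664257685521576
w5 (array([-8.68334554e-02,  1.47064726e+01,  5.55547554e+01, -1.37915593e-03]), array([-0.23823433,  0.19174498, -0.3661782 , -0.43412339,  0.42082335,
        0.5947209 ,  0.33995804, -0.35203714]))
w8 (array([ 4.70738939e-02,  1.46462755e+01,  5.49266585e+01, -1.10784891e-03]), array([-0.78350693,  0.16449612, -0.00751921, -0.35700462,  0.55907101,
        0.44991798,  0.371403  , -0.25714936]))
```

Call:
apply_moves --steps '[[[0.0005,-0.0035,-0.012],0],[[0,-0.001,-0.012],0]]'

```text
time_s: 10.95
position: [0.5312, 0.0692, 0.0786]
ee_rot: [[0.266, 0.963, 0.034], [0.964, -0.267, -0.0], [0.009, 0.033, -0.999]]
wrist_force: [-1.4, 0.3, -2.8]
gripper_width: 0.0314
```

```bash
python3 st.py
```

```text
t 10.95 dock xy mm 0.9 51.7 z 78.6 yawerr -0.0016 F [-1.4  0.3 -2.8] w 0.031426091391586274 toolz [ 0.034 -0.    -0.999]
```

Call:
apply_moves --steps '[[[0,-0.001,-0.008],0]]'

```text
time_s: 11.03
position: [0.5326, 0.0701, 0.0709]
ee_rot: [[0.267, 0.963, 0.037], [0.964, -0.267, 0.005], [0.015, 0.035, -0.999]]
wrist_force: [-1.2, 35.0, 40.7]
gripper_width: 0.0313
```

```bash
python3 st.py
```

```text
t 11.0333 dock xy mm -0.2 50.4 z 70.9 yawerr -0.0021 F [-1.2 35.  40.7] w 0.03130334049271531 toolz [ 0.037  0.005 -0.999]
```

Call:
apply_moves --steps '[[[0,0,0.012],0],[[0,0,0],0]]'

```text
time_s: 11.2
position: [0.532, 0.0708, 0.079]
ee_rot: [[0.267, 0.963, 0.035], [0.964, -0.267, 0.007], [0.016, 0.032, -0.999]]
wrist_force: [0.1, -1.4, -1.1]
gripper_width: 0.0312
```

```bash
python3 st.py; python3 pic.py 9
```

```text
t 11.2 dock xy mm 0.5 49.9 z 79.0 yawerr -0.0021 F [ 0.1 -1.4 -1.1] w 0.031175101139551614 toolz [ 0.035  0.007 -0.999]
```

View pics/both9.png

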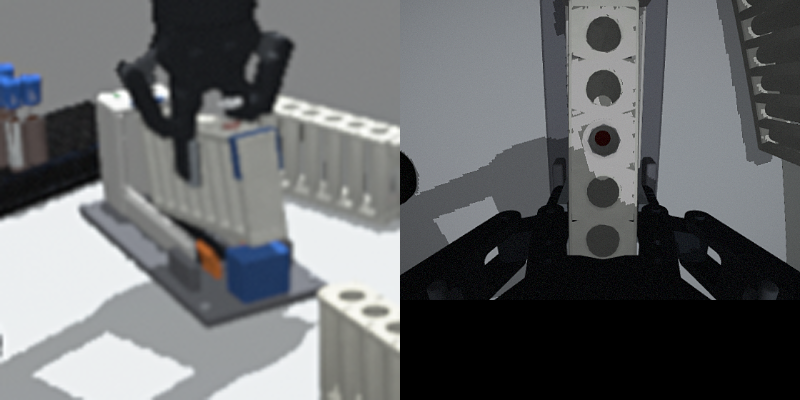

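View pics/wrist9.png

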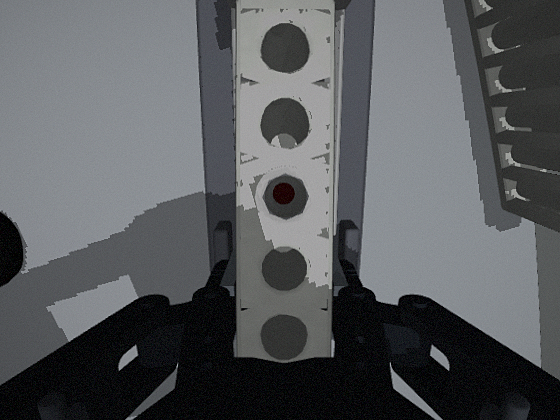

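Run:
```python
from tilt import *
p=eyes.camera_params('wrist');s=observe()
pts=[((0,y,78),u) for y,u in zip([-69,-45.4,2,25.5],[(285,47),(285,123),(284,268),(284,338)])]
print(solve(p,s['position'],s['ee_rot'],pts))
```

```text
(array([ 2.03638233e-01,  1.54700909e+01,  5.20570782e+01, -1.20280604e-03]), array([-0.14829485,  0.399356  , -0.31910248, -0.80175559,  0.32883514,
        0.85431033,  0.15624448, -0.45161617]))
```

Call:
apply_moves --steps '[[[0.0021,0.008,0],0],[[0.0021,0.008,0],0],[[0.0021,0.008,0],0]]'

```text
time_s: 11.55
position: [0.5361, 0.0945, 0.073]
ee_rot: [[0.269, 0.963, 0.028], [0.963, -0.269, 0.004], [0.012, 0.025, -1.0]]
wrist_force: [1.4, -2.6, -0.4]
gripper_width: 0.0318
```

```bash
python3 st.py
```

```text
t 11.55 dock xy mm 2.8 26.0 z 73.0 yawerr -0.0043 F [ 1.4 -2.6 -0.4] w 0.031795329331266255 toolz [ 0.028  0.004 -1.   ]
```

Call:
apply_moves --steps '[[[0.003,0.006,0.004],0],[[0.002,0.005,0.001],0]]'

```text
time_s: 11.72
position: [0.5404, 0.1067, 0.0762]
ee_rot: [[0.268, 0.963, 0.024], [0.963, -0.269, 0.002], [0.008, 0.022, -1.0]]
wrist_force: [-1.0, -5.2, -5.5]
gripper_width: 0.0314
```

```bash
python3 st.py; python3 pic.py 10
```

```text
t 11.7167 dock xy mm 1.9 13.1 z 76.2 yawerr -0.0036 F [-1.  -5.2 -5.5] w 0.03137449063504154 toolz [ 0.024  0.002 -1.   ]
```

View pics/both10.png

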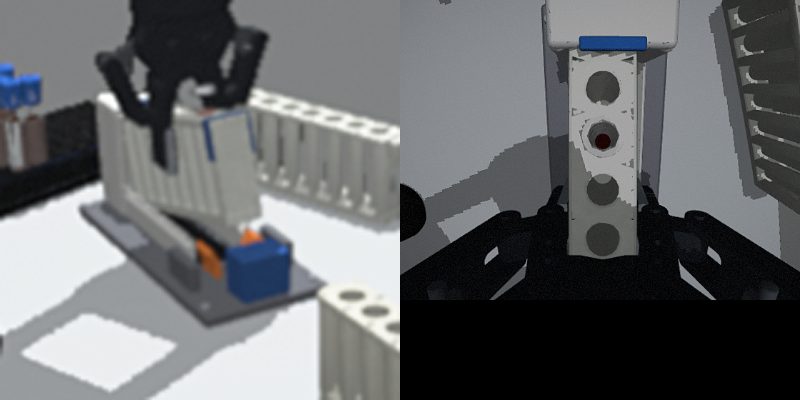

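Call:
apply_moves --steps '[[[0.001,0,-0.005],0],[[0,-0.001,-0.005],0]]'

```text
time_s: 11.98
position: [0.5424, 0.107, 0.0669]
ee_rot: [[0.267, 0.963, 0.026], [0.964, -0.267, 0.004], [0.011, 0.024, -1.0]]
wrist_force: [-3.4, -8.7, 12.0]
gripper_width: 0.0315
```

```bash
python3 st.py; python3 pic.py 11
```

```text
t 11.9833 dock xy mm 0.1 12.2 z 66.9 yawerr -0.0019 F [-3.4 -8.7 12. ] w 0.03149164148573333 toolz [ 0.026  0.004 -1.   ]
```

View pics/both11.png

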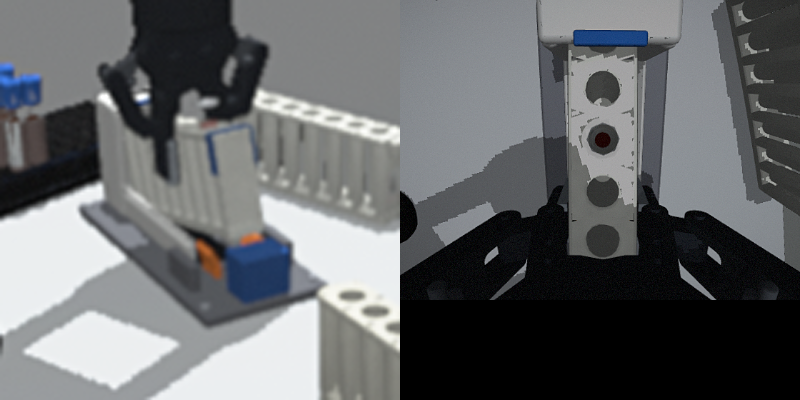

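Call:
apply_moves --steps '[[[0,0,0],0],[[0,0,0],0],[[0,0,0],0],[[0,0,0],0],[[0,0,0],0]]' --jaw 0.3

```text
time_s: 12.5
position: [0.5428, 0.1064, 0.0671]
ee_rot: [[0.268, 0.963, 0.028], [0.963, -0.268, 0.005], [0.012, 0.025, -1.0]]
wrist_force: [0.1, -0.4, 0.2]
gripper_width: 0.0554
```

```bash
python3 st.py; python3 pic.py 12
```

```text
t 12.5 dock xy mm -0.4 12.8 z 67.1 yawerr -0.0034 F [ 0.1 -0.4  0.2] w 0.05538933360872455 toolz [ 0.028  0.005 -1.   ]
```

View pics/both12.png

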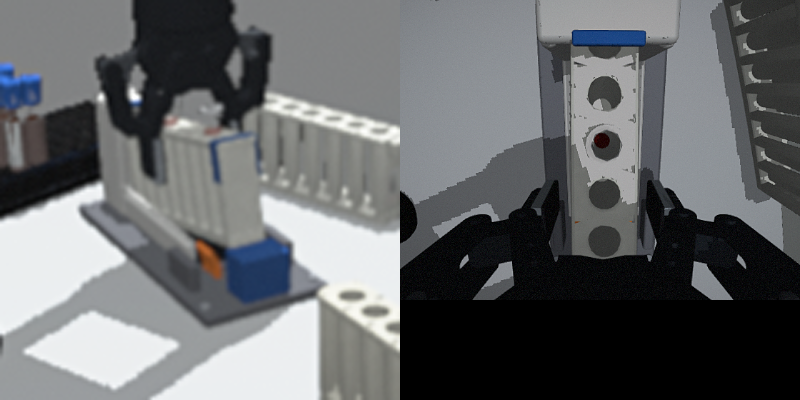

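Call:
apply_moves --steps '[[[0,0,0.02],0],[[0,0,0.035],0],[[0,0,0.035],0],[[0,0,0.02],0],[[0,0,0],0]]' --jaw 0.5

```text
time_s: 13.02
position: [0.5404, 0.1061, 0.1794]
ee_rot: [[0.268, 0.963, 0.023], [0.963, -0.268, 0.005], [0.01, 0.021, -1.0]]
wrist_force: [0.5, -0.6, 1.5]
gripper_width: 0.0639
```

```bash
python3 st.py; python3 pic.py 13
python3 - <<'E'
from h import *
print([(a['at'],a['p']) for a in eyes.landmark_of('scene','carrier_tail')])
print(eyes.camera_params('wrist')['view'].tolist())
E
```

```text
t 13.0167 dock xy mm 1.7 13.7 z 179.4 yawerr -0.0033 F [ 0.5 -0.6  1.5] w 0.06389762264410415 toolz [ 0.023  0.005 -1.   ]
[([240.5, 215.3], 0.98)]
[[0.9637482754196133, -0.2664204457869975, 0.014470925760999476, -0.4923765380270076], [-0.26080841868228855, -0.9292304501431262, 0.26174365182607295, 0.21981055439273278], [-0.05628703554253765, -0.2560291323140043, -0.9650289389631652, 0.3805850953091967], [0.0, 0.0, 0.0, 1.0]]
```

View pics/both13.png

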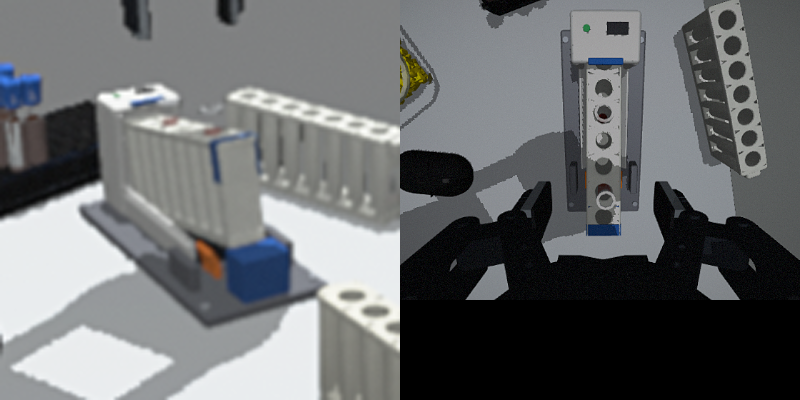

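Run:
```python
from fit import *
th=r.x[2];ey=np.array([np.cos(th),np.sin(th)]); ex=np.array([np.sin(th),-np.cos(th)])
def D(X): d=X[:2]-r.x[:2]; return (d@ex*1e3).round(1),(d@ey*1e3).round(1)
s=eyes.camera_params('scene');p=eyes.camera_params('wrist')
print('tail scene',D(onplane(s,(240.5,215.3),.045)[0]))
im=cv2.imread('pics/wrist13.png'); hsv=cv2.cvtColor(im,cv2.COLOR_BGR2HSV)
m=cv2.inRange(hsv,(105,150,60),(125,255,255)); m[:280]=0; m[:, :240]=0; m[:,330:]=0
ys,xs=np.nonzero(m); print(xs.min(),xs.max(),ys.min(),ys.max())
for u in [(xs.min(),ys.max()),(xs.max(),ys.max()),((xs.min()+xs.max())/2,ys.min())]: print('top',D(onplane(p,u,.1216)[0]))
cv2.imwrite('pics/w13z.png',cv2.resize(im[90:345,230:340],None,fx=2.3,fy=2.3))
```

```text
tail scene (np.float64(-6.3), np.float64(101.7))
261 308 288 329
top (np.float64(18.9), np.float64(85.4))
top (np.float64(-12.8), np.float64(85.7))
top (np.float64(3.1), np.float64(54.7))
```

View pics/w13z.png

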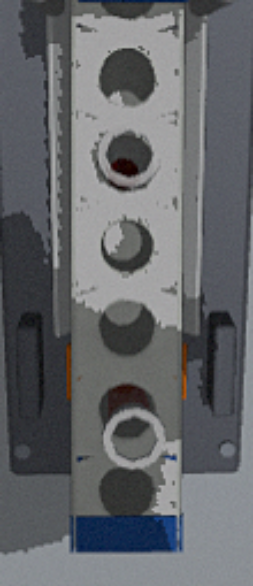

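Call:
apply_moves --steps '[[[-0.008,-0.03,0],0],[[-0.008,-0.03,0],0],[[-0.008,-0.03,0],0],[[-0.007,-0.025,0],0],[[0,0,0],0]]' --jaw -1

```text
time_s: 13.58
position: [0.5037, -0.0117, 0.165]
ee_rot: [[0.264, 0.965, 0.005], [0.965, -0.264, 0.004], [0.005, 0.004, -1.0]]
wrist_force: [-0.5, 0.2, 0.3]
gripper_width: 0.0031
```

```bash
python3 st.py
```

```text
t 13.5833 dock xy mm 5.9 136.9 z 165.0 yawerr 0.0014 F [-0.5  0.2  0.3] w 0.003145793957771036 toolz [ 0.005  0.004 -1.   ]
```

Call:
apply_moves --steps '[[[0.005,-0.002,-0.02],0],[[0,0,-0.03],0],[[0,0,-0.025],0],[[0,0,0],0]]'

```text
time_s: 13.92
position: [0.5064, -0.0153, 0.0828]
ee_rot: [[0.268, 0.963, 0.001], [0.963, -0.268, 0.004], [0.005, 0.0, -1.0]]
wrist_force: [-0.7, 0.1, -0.5]
gripper_width: -0.0002
```

```bash
python3 st.py; python3 pic.py 14
```

```text
t 13.9167 dock xy mm 2.3 139.7 z 82.8 yawerr -0.0026 F [-0.7  0.1 -0.5] w -0.00016171882763577283 toolz [ 0.001  0.004 -1.   ]
```

View pics/both14.png

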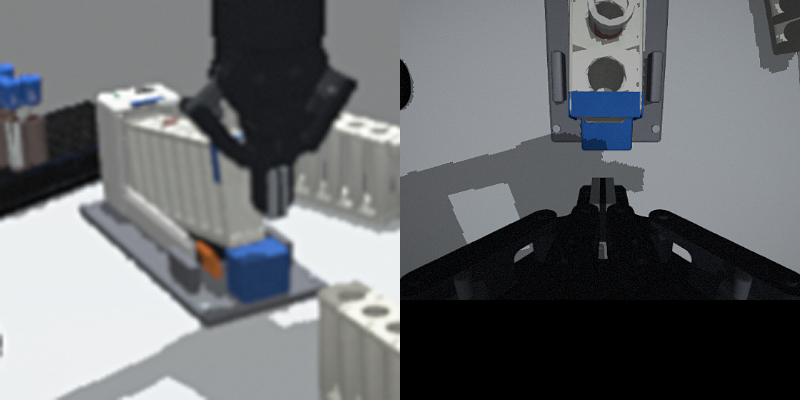

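Call:
apply_moves --steps '[[[0.0055,0.0125,-0.004],0],[[0.0035,0.012,0],0]]'

```text
time_s: 14.18
position: [0.5179, 0.0089, 0.0858]
ee_rot: [[0.269, 0.963, 0.007], [0.963, -0.269, 0.004], [0.006, 0.006, -1.0]]
wrist_force: [-0.8, 0.0, 0.2]
gripper_width: 0.0
```

```bash
python3 st.py
```

```text
t 14.1833 dock xy mm -2.4 113.3 z 85.8 yawerr -0.0038 F [-0.8  0.   0.2] w 1.7133145857441547e-06 toolz [ 0.007  0.004 -1.   ]
```

Call:
apply_moves --steps '[[[-0.0005,0.006,-0.008],0],[[0.001,0.004,0],0]]'

```text
time_s: 14.35
position: [0.5198, 0.0211, 0.0798]
ee_rot: [[0.268, 0.964, 0.01], [0.964, -0.268, 0.004], [0.006, 0.009, -1.0]]
wrist_force: [-0.1, -2.1, -1.0]
gripper_width: -0.0001
```

```bash
python3 st.py
```

```text
t 14.35 dock xy mm -1.0 101.1 z 79.8 yawerr -0.0024 F [-0.1 -2.1 -1. ] w -7.393927378219902e-05 toolz [ 0.01   0.004 -1.   ]
```

Contact and moving (−2 N). Continue.

Call:
apply_moves --steps '[[[0.001,0.004,-0.001],0],[[0,0,0],0]]'

```text
time_s: 14.52
position: [0.5213, 0.0264, 0.0798]
ee_rot: [[0.266, 0.964, 0.011], [0.964, -0.266, 0.004], [0.007, 0.01, -1.0]]
wrist_force: [0.1, -0.7, -0.5]
gripper_width: -0.0001
```

```bash
python3 st.py; python3 pic.py 15
```

```text
t 14.5167 dock xy mm -1.0 95.5 z 79.8 yawerr -0.0009 F [ 0.1 -0.7 -0.5] w -9.972445310289148e-05 toolz [ 0.011  0.004 -1.   ]
```

View pics/both15.png

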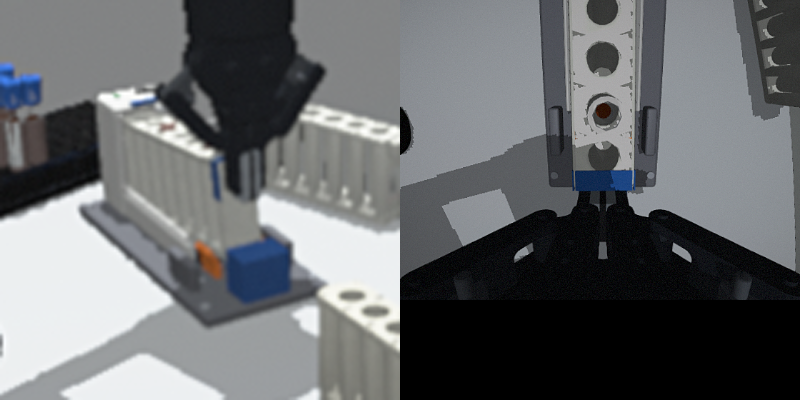

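Call:
apply_moves --steps '[[[0.001,0.004,0],0],[[0,0,0],0]]'

```text
time_s: 14.78
position: [0.5224, 0.0295, 0.0805]
ee_rot: [[0.267, 0.964, 0.012], [0.964, -0.267, 0.003], [0.006, 0.011, -1.0]]
wrist_force: [-0.7, 0.3, -0.2]
gripper_width: -0.0001
```

```bash
python3 st.py; python3 pic.py 16
```

```text
t 14.7833 dock xy mm -1.2 92.2 z 80.5 yawerr -0.0018 F [-0.7  0.3 -0.2] w -9.283673322349909e-05 toolz [ 0.012  0.003 -1.   ]
```

View pics/both16.png

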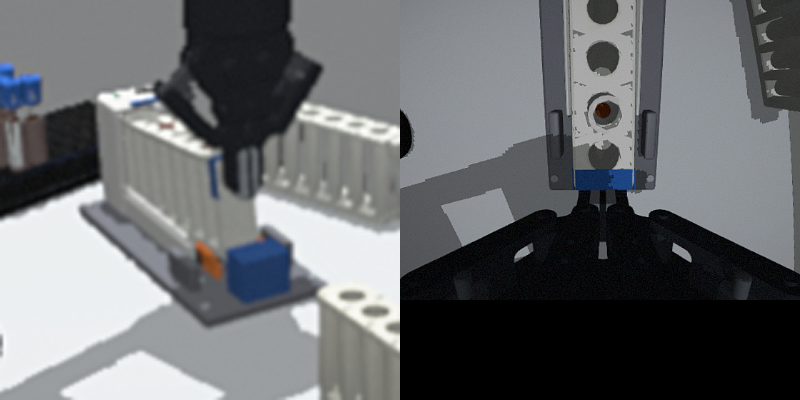

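Call:
apply_moves --steps '[[[0.001,0.005,-0.001],0],[[0,0,0],0]]'

```text
time_s: 15.05
position: [0.5221, 0.0302, 0.0789]
ee_rot: [[0.268, 0.963, 0.009], [0.963, -0.268, -0.006], [-0.004, 0.01, -1.0]]
wrist_force: [-0.8, -0.0, -0.4]
gripper_width: -0.0001
```

```bash
python3 st.py; python3 pic.py 17
```

```text
t 15.05 dock xy mm -0.8 91.7 z 78.9 yawerr -0.0027 F [-0.8 -0.  -0.4] w -0.0001232650230075723 toolz [ 0.009 -0.006 -1.   ]
```

View pics/both17.png

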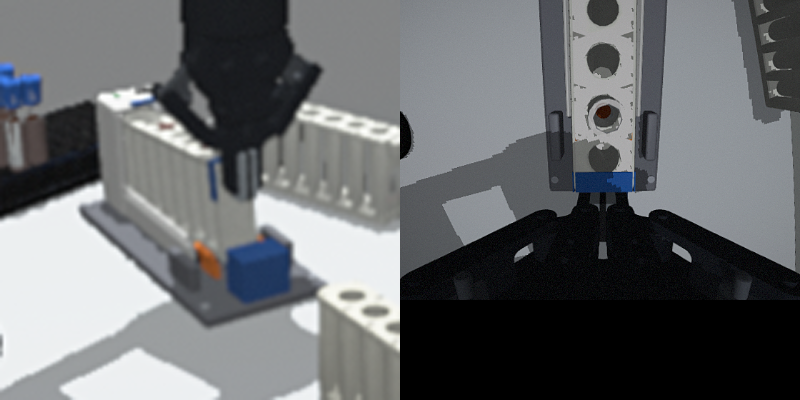

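Call:
apply_moves --steps '[[[-0.002,-0.008,0],0],[[-0.004,-0.015,0],0],[[-0.004,-0.015,0.01],0],[[0,0,0.02],0],[[0,0,0.03],0],[[0,0,0.02],0],[[0,0,0],0]]'

```text
time_s: 15.73
position: [0.5093, -0.0114, 0.16]
ee_rot: [[0.269, 0.963, 0.005], [0.963, -0.269, -0.004], [-0.002, 0.006, -1.0]]
wrist_force: [0.1, -0.4, 1.5]
gripper_width: 0.0003
```

```bash
python3 st.py; python3 pic.py 18
```

```text
t 15.7333 dock xy mm 0.5 135.2 z 160.0 yawerr -0.0035 F [ 0.1 -0.4  1.5] w 0.00027787264159073255 toolz [ 0.005 -0.004 -1.   ]
```

View pics/both18.png

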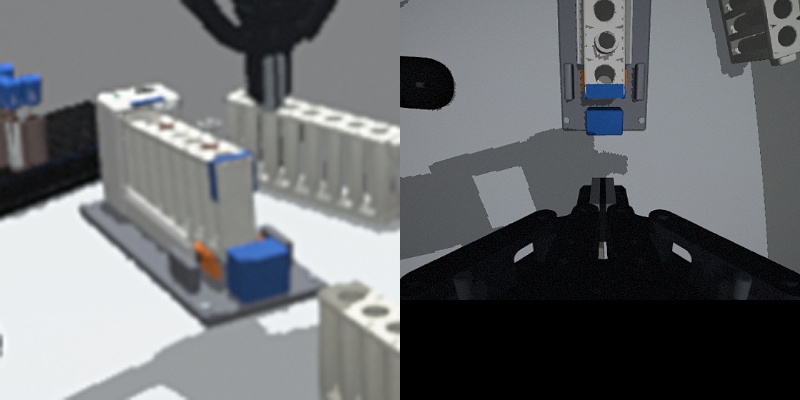

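View pics/wrist18.png

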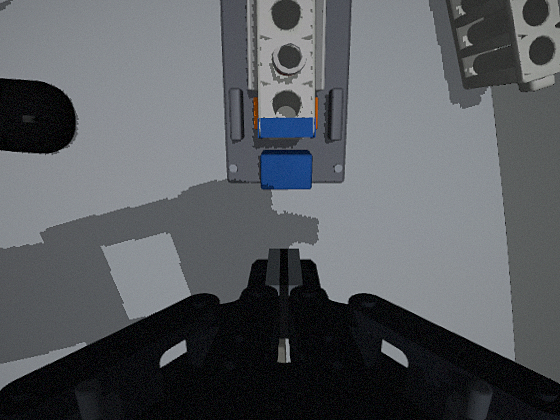

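```bash
cat >> fit.py <<'E'
th=r.x[2];ey=np.array([np.cos(th),np.sin(th)]); ex=np.array([np.sin(th),-np.cos(th)])
def D(X): d=X[:2]-r.x[:2]; return (d@ex*1e3).round(1),(d@ey*1e3).round(1)
E
python3 - <<'E'
from fit import *
p=eyes.camera_params('wrist')
for z in (.088,.108):
  for u in [(259,137),(314,137),(259,118.5),(314,118)]: print(z,D(onplane(p,u,z)[0]))
E
```

```text
0.088 (np.float64(17.7), np.float64(81.6))
0.088 (np.float64(-16.2), np.float64(81.7))
0.088 (np.float64(17.5), np.float64(70.5))
0.088 (np.float64(-15.9), np.float64(70.3))
0.108 (np.float64(16.3), np.float64(80.3))
0.108 (np.float64(-14.3), np.float64(80.3))
0.108 (np.float64(16.1), np.float64(70.2))
0.108 (np.float64(-14.1), np.float64(70.0))
```

Call:
apply_moves --steps '[[[0.0075,0.025,0],0],[[0.0075,0.025,0],0],[[0.001,0.003,-0.015],0],[[0,0,-0.015],0],[[0,0,0],0]]'

```text
time_s: 16.25
position: [0.5233, 0.0433, 0.1202]
ee_rot: [[0.27, 0.963, -0.003], [0.963, -0.27, -0.003], [-0.004, -0.002, -1.0]]
wrist_force: [0.0, 0.3, -0.1]
gripper_width: -0.0001
```

```bash
python3 st.py
```

```text
t 16.25 dock xy mm 1.6 78.7 z 120.2 yawerr -0.0047 F [ 0.   0.3 -0.1] w -9.49042750053659e-05 toolz [-0.003 -0.003 -1.   ]
```

Good; press down (y ≈ 77).

Call:
apply_moves --steps '[[[0.001,0.001,-0.01],0],[[0,0,-0.008],0]]'

```text
time_s: 16.42
position: [0.5241, 0.0442, 0.101]
ee_rot: [[0.269, 0.963, -0.004], [0.963, -0.269, -0.003], [-0.004, -0.003, -1.0]]
wrist_force: [-2.0, -4.2, 4.5]
gripper_width: 0.0004
```

```bash
python3 st.py
```

```text
t 16.4167 dock xy mm 1.1 77.7 z 101.0 yawerr -0.0044 F [-2.  -4.2  4.5] w 0.00039130931795284835 toolz [-0.004 -0.003 -1.   ]
```

Call:
apply_moves --steps '[[[0,0,-0.007],0]]'

```text
time_s: 16.5
position: [0.524, 0.0438, 0.0932]
ee_rot: [[0.27, 0.963, -0.004], [0.963, -0.27, -0.004], [-0.004, -0.003, -1.0]]
wrist_force: [-0.5, -1.4, 2.6]
gripper_width: -0.0004
```

Call:
apply_moves --steps '[[[0,0,-0.007],0]]'

```text
time_s: 16.58
position: [0.5249, 0.0433, 0.0871]
ee_rot: [[0.27, 0.963, -0.001], [0.963, -0.27, -0.004], [-0.004, -0.0, -1.0]]
wrist_force: [-17.6, -9.6, 110.6]
gripper_width: 0.0002
```

```bash
python3 st.py
```

```text
t 16.5833 dock xy mm 0.1 78.3 z 87.1 yawerr -0.005 F [-17.6  -9.6 110.6] w 0.00018629415352396287 toolz [-0.001 -0.004 -1.   ]
```

Call:
apply_moves --steps '[[[0,0,0.01],0],[[0,0,0.02],0],[[0,0,0.03],0],[[-0.008,-0.03,0.02],0],[[-0.008,-0.03,0.01],0],[[-0.002,-0.005,0],0],[[0,0,0],0]]'

```text
time_s: 17.17
position: [0.506, -0.0248, 0.1792]
ee_rot: [[0.27, 0.963, -0.0], [0.963, -0.27, -0.004], [-0.004, 0.001, -1.0]]
wrist_force: [0.9, 0.1, 0.9]
gripper_width: -0.0003
```

```bash
python3 st.py; python3 pic.py 20
python3 - <<'E'
from h import *
im=eyes.grab_frame('top'); cv2.imwrite('pics/top20.png',im[:,:,::-1])
print([(a['at'],a['p']) for a in eyes.landmark_of('scene','carrier_tail')])
E
```

```text
t 17.1667 dock xy mm 0.2 149.0 z 179.2 yawerr -0.0053 F [0.9 0.1 0.9] w -0.00031067663223060887 toolz [-0.    -0.004 -1.   ]
[([233.2, 224.6], 0.85), ([195.0, 169.0], 0.16)]
```

View pics/both20.png

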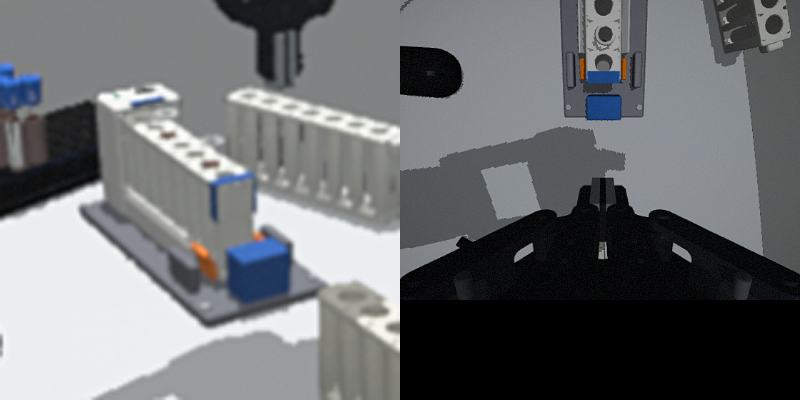

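View pics/wrist20.png

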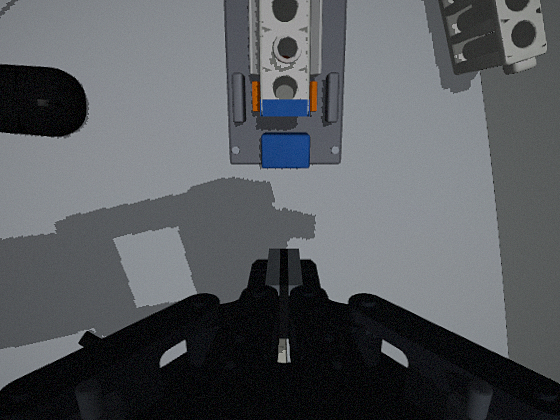

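View pics/top20.png

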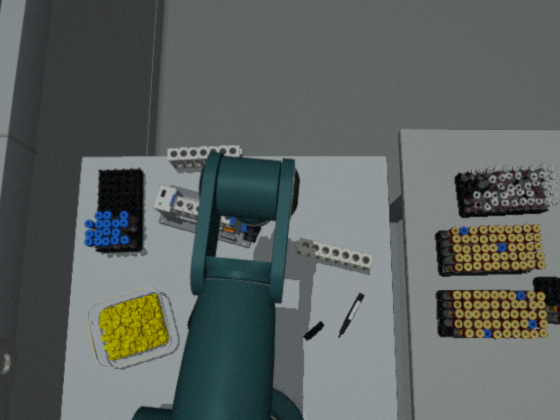

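Run:
```python
from fit import *
p=eyes.camera_params('wrist')
im=cv2.imread('pics/wrist20.png'); hsv=cv2.cvtColor(im,cv2.COLOR_BGR2HSV)
m=cv2.inRange(hsv,(105,150,90),(125,255,255)); m[:90]=0; m[125:]=0
ys,xs=np.nonzero(m);a,b,c,d=xs.min()-.5,xs.max()+.5,ys.min()-.5,ys.max()+.5;print(a,b,c,d)
for z in (.088,.098,.108):
  print(z,[D(onplane(p,u,z)[0]) for u in [(a,d),(b,d),(a,c),(b,c)]])
s=eyes.camera_params('scene')
print('tail scene',D(onplane(s,(233.2,224.6),.01)[0]))
# silhouette prediction in scene for top tail rear corners, seated
for z in (88,98):
  print(z,[proj(s,w(r.x,X))[0].round(1) for X in [(16,82,z),(-16,82,z),(16,82,z-78)]])
im=cv2.imread('pics/scene20.png');cv2.imwrite('pics/s20z.png',cv2.resize(im[150:260,170:280],None,fx=5,fy=5,interpolation=cv2.INTER_CUBIC))
```

```text
259.5 309.5 98.5 116.5
0.088 [(np.float64(18.3), np.float64(81.6)), (np.float64(-15.2), np.float64(81.6)), (np.float64(18.0), np.float64(70.0)), (np.float64(-15.0), np.float64(70.1))]
0.098 [(np.float64(17.5), np.float64(81.5)), (np.float64(-14.5), np.float64(81.5)), (np.float64(17.3), np.float64(70.4)), (np.float64(-14.3), np.float64(70.5))]
0.108 [(np.float64(16.8), np.float64(81.4)), (np.float64(-13.7), np.float64(81.4)), (np.float64(16.6), np.float64(70.8)), (np.float64(-13.5), np.float64(70.9))]
tail scene (np.float64(-5.3), np.float64(69.3))
88 [array([225.8, 195.4]), array([239.4, 192.3]), array([227.2, 229.2])]
98 [array([225.6, 190.9]), array([239.3, 187.8]), array([227.1, 225. ])]
```

View pics/s20z.png

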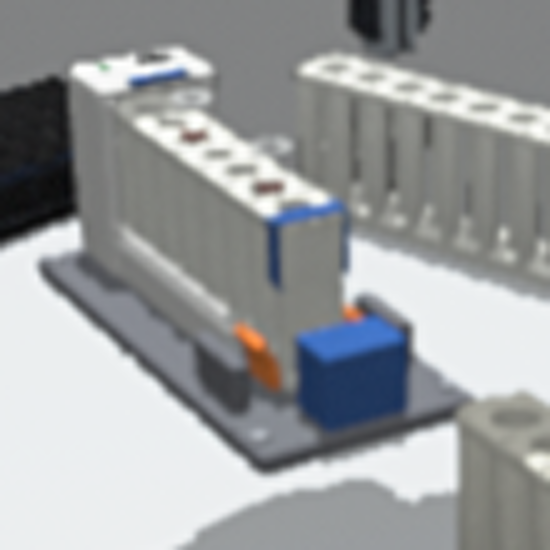

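Run:
```python
from fit import *
s=eyes.camera_params('scene')
for X,o in [((20,125,45),(230.4,221)),((-20,125,45),(251,217.6)),((52,127,5.6),(222,243.5)),((16,82,88),(224.9,194)),((-16,82,88),(238.5,191)),((16,82,10),(227.6,228))]:
    q=proj(s,w(r.x,X))[0]; print(X,(np.array(o)-q).round(1))
```

```text
(20, 125, 45) [-4.4 -1.4]
(-20, 125, 45) [-0.8 -0.2]
(52, 127, 5.6) [ 0.1 -0.6]
(16, 82, 88) [-0.9 -1.4]
(-16, 82, 88) [-0.9 -1.3]
(16, 82, 10) [ 0.4 -1.2]
```

Call:
apply_moves --steps '[[[0.008,0.03,0],0],[[0.008,0.028,-0.01],0],[[0.002,0.004,-0.02],0],[[0,0,-0.025],0],[[0,0,-0.015],0],[[0,0,0],0]]'

```text
time_s: 17.87
position: [0.5244, 0.0472, 0.1019]
ee_rot: [[0.264, 0.965, -0.006], [0.965, -0.264, -0.003], [-0.005, -0.005, -1.0]]
wrist_force: [-1.5, 1.0, 0.1]
gripper_width: 0.0002
```

```bash
python3 st.py
```

```text
t 17.8667 dock xy mm 1.6 74.7 z 101.9 yawerr 0.0016 F [-1.5  1.   0.1] w 0.00017140074714415256 toolz [-0.006 -0.003 -1.   ]
```

Call:
apply_moves --steps '[[[-0.001,-0.002,-0.006],0],[[0,0,-0.003],0],[[0,0,0],0]]'

```text
time_s: 18.12
position: [0.523, 0.0465, 0.0918]
ee_rot: [[0.262, 0.965, -0.008], [0.965, -0.262, -0.003], [-0.005, -0.007, -1.0]]
wrist_force: [0.3, 0.2, 1.0]
gripper_width: -0.0002
```

Call:
apply_moves --steps '[[[0,0,-0.0015],0],[[0,0,0],0]]'

```text
time_s: 18.28
position: [0.5235, 0.0464, 0.0914]
ee_rot: [[0.262, 0.965, -0.006], [0.965, -0.262, -0.003], [-0.005, -0.005, -1.0]]
wrist_force: [-0.1, 0.3, -0.4]
gripper_width: -0.0002
```

Call:
apply_moves --steps '[[[0,0,-0.0015],0]]'

```text
time_s: 18.37
position: [0.5239, 0.0463, 0.0908]
ee_rot: [[0.262, 0.965, -0.005], [0.965, -0.262, -0.003], [-0.004, -0.004, -1.0]]
wrist_force: [0.7, 0.3, 0.8]
gripper_width: -0.0003
```

Call:
apply_moves --steps '[[[0,0,-0.002],0]]'

```text
time_s: 18.45
position: [0.5242, 0.0462, 0.0893]
ee_rot: [[0.263, 0.965, -0.004], [0.965, -0.263, -0.003], [-0.004, -0.003, -1.0]]
wrist_force: [-0.3, 1.0, 0.3]
gripper_width: 0.0
```

Call:
apply_moves --steps '[[[0,0,-0.002],0]]'

```text
time_s: 18.53
position: [0.5245, 0.0461, 0.0878]
ee_rot: [[0.263, 0.965, -0.003], [0.965, -0.263, -0.003], [-0.004, -0.002, -1.0]]
wrist_force: [-4.0, -1.1, 25.3]
gripper_width: 0.0002
```

Contact only at 87.8 mm, so the tail's top is at about 88 mm: fully seated. Retreat.

Call:
apply_moves --steps '[[[0,0,0.01],0],[[0,0,0.025],0],[[0,0,0.035],0],[[0,0,0.035],0],[[-0.005,-0.02,0.01],0],[[0,0,0],0],[[0,0,0],0]]'

```text
time_s: 19.12
position: [0.5179, 0.0254, 0.2106]
ee_rot: [[0.263, 0.965, -0.003], [0.965, -0.263, -0.003], [-0.004, -0.002, -1.0]]
wrist_force: [0.8, 1.3, 0.0]
gripper_width: -0.0003
```

```bash
python3 st.py; python3 pic.py 22
```

```text
t 19.1167 dock xy mm 2.0 97.4 z 210.6 yawerr 0.0026 F [0.8 1.3 0. ] w -0.00025106717806186506 toolz [-0.003 -0.003 -1.   ]
```

View pics/both22.png

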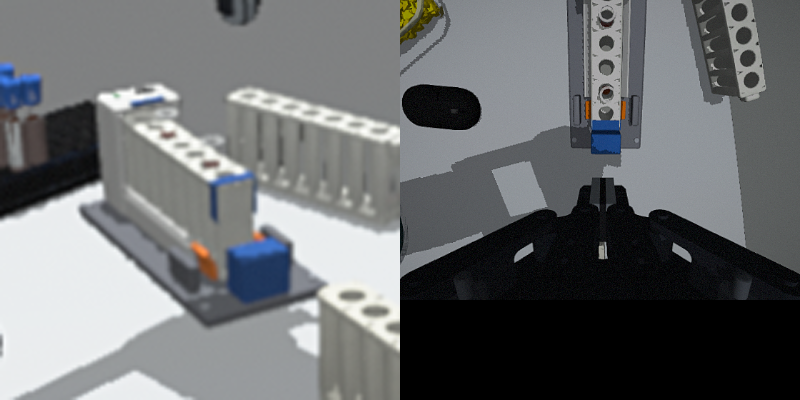

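```bash
python3 -c "
from workcell import order
print(order.sign_off())"
```

```text
the job is handed in; nothing more can be done
None
```

The carrier is in the dock with its plain end under the hood, and the job is handed in. By my checks it sits flat; `sign_off` gave no verdict.

- **What I did:** I pinched the carrier near its middle and tilted it in the grip by pressing its underside on the sill. I put the plain end under the hood and let go with the tail leaning on the sill. I then pushed it from behind until the tail dropped, and pressed the tail down between the clips.
- **Leaning stage:** I estimated the tail's lower edge at dock y of about 100–102 mm and the nose's upper edge at about -93 mm. The carrier stayed put after release, with no force on the tool.
- **Final checks:**
  - A second, gentle press met resistance only at z of about 88 mm, which matches the tail's top when flat on the floor.
  - In the wrist picture, the top rear edge of the tail is at dock y of about 81.5 mm, in front of the sill.
  - The empty carrier stands where it was in the top picture.
  - The robot was clear of everything, at about 19 s of the 56 s.
- **What went less well:**
  - The first press bottomed out at 110.6 N at the wrist, under the 120 N limit but close.
  - An earlier push while tilting the carrier in the grip reached about 54 N at the wrist, through the held carrier.
  - The scene camera's sideways readings of the tail were about 5–6 mm off from the wrist camera's. Its outline check suggested the tail might sit 1–2 mm high, so I relied on the second press.

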